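# Shut the red air outlet in the bench's valve box

## Robot

A 6-joint arm with a two-finger parallel gripper is mounted at the origin on a cart in front of the work surface, level with it; the furniture and walls round the work are solid. World frame = base frame: x ahead of the robot, y to its left, z up, the work surface at z = 0. Lengths are in m, angles in degrees, forces in N, time in s.
With the tool pointing down it reaches from about 0.375 to 0.9 m from the base axis. Payload 3.1 kg.
Tool frame: the origin (TCP) lies midway between the tips of the shut fingers; the grasp point (between the pads) lies 19 mm behind it; z points along the fingers, y is the direction in which the jaws open and shut (so a half turn about z gives the same grasp; the last joint's range is limited). The gripper opens to 87 mm and grips with 3 to 60 N. Pads are 19 mm wide; open, the fingers measure 117 mm over their backs; the gripper's body (75 mm by 190 mm) begins 51 mm behind the grasp point.
Start: joints at [64.085, 30.224, 82.088, -0, 67.689, -10.227], TCP at [0.169, 0.602, 0.223] pointing down, gripper open.
Joint ranges: [-176.69, 176.69], [-43.24, 126.21], [12.49, 139.97], [-82, 262], [0, 151.66], [-163.58, 163.58]. Speed limits (degrees/s): [159.86, 159.86, 180, 180, 180, 180].

## Interface

Orientations are given as [roll, pitch, yaw] about the fixed x, y, z axes, in that order (R = Rz(yaw) Ry(pitch) Rx(roll)).
In Python, from plant import bot, snapshot, workorder gives the robot as it stands.
- The arm moves only by the tool step_arm, never from a script. Its argument "rows" is a list of rows, each an object with "linear": the shift along the tool's x, y, z in units of 40 mm (1.0 is 40 mm), a list of three; "turn": the turn about the tool's z in units of 6 degrees (1.0 is 6 degrees). A call has 1 to 5 rows; each row is the pose to reach, as a shift and turn from the pose measured when the call began, along the tool's axes at that moment; what a row does not reach only later rows make up. A row lasts 1/10 s, in which the tool goes at most 50 mm and 8.59 degrees, less where a joint would pass 70% of its speed; a pose out of reach is approached as far as the arm can. A call with a gripper value outside its range is refused whole. "grip" is the finger opening in mm, from 0 to 87, set as the call begins (left out, the last holds). The fingers move at their own pace and stop on an object; the grip force is fixed at half the most. Time passes only in rows, so rows that repeat a pose let the fingers close. It gives the time, the measured TCP pose, the force and the opening at its end, in the units of the state.
- bot.state(): the state, without advancing time (a new reading comes with each control period).
- snapshot(name): name is "scene" or "top"; returns a dict with "image" (420x560x3 uint8, red, green, blue), "intrinsics" (3x3 intrinsics, pixels), "rvec" (rotation vector, rad) and "tvec" (3), from world to camera coordinates, as OpenCV has them. Camera axes: x right, y down, z forward; pixel columns grow to the right and rows downward; lengths in m; the calibration is good to about 2 mm. A picture is of the moment at which its call begins. There is no depth.
- workorder.close_job(): hands the job in, once; it reports no verdict.
The state is a dict: "time": time; "joints": joint angles; "qvel": joint speeds; "effort": joint torques, N m; "tool_pos": TCP position; "orientation": TCP orientation; "ft_force": force on the tool from outside, world axes, zero at the start; "wrist_torque": the same for the moment, N m; "grip_width": finger opening in m.
Only numpy, scipy, OpenCV 4.12 (cv2) and the standard library are available. Lean on these libraries where they do the work, as an engineer would, in place of code of your own. Each camera call takes 0.05 s, during which the arm holds its last target.

## Task

The red outlet of the bench's compressed-air box is going out of use, so its valve under the sliding cover has to be shut. Push the cover all the way open to uncover the valve handles, push the red handle a quarter turn clockwise (seen from above) until it is fully shut against its stop, then push the cover fully closed again to keep wire clippings out. Only push with the fingers, never grip or pinch the bar or the handle; the blue outlet stays on, so leave its handle alone, and do not disturb the screwdriver, the ring gauge and the weight lying round the box.

Things in the scene. Friction and masses are not known exactly. Their poses are not given: they have to be found in the camera images.
- air_box: grey sheet-metal box fixed to the bench, 300 (x) x 226 (y) x 78 mm high, plus cover rails along both long sides to 90 mm. Origin: centre of its underside. Its +x points away from the end with the two outlet couplers (37 mm long), to the robot's right within 0.2 rad, its +y away from the robot. Its top is open at box x -138 to -4, y -99 to 99 mm (under the cover), else flat.
- cover (a joint): slide of the aluminium cover (plate 144 x 212 x 4 mm, its top 84 mm above the bench), m: 0 = closed against the stop at the outlet end, 0.140 = fully open against rubber bumpers; grows towards the box's +x. Starts at 0 to 0.012. About 2.5 N of friction, stays where it is left, cannot lift out.
- pull_bar (a point): centre of the black pull bar on the cover, 92 mm above the bench. Bar: 12 mm thick along the box's x, 110 mm long along its y, from 84 to 100 mm above the bench. Moves with the cover: at box x -114 mm closed, +26 mm fully open. Push its -x face to open, its +x face to close. Its frame has the box's axes.
- red_handle (a joint): angle of the red valve lever, rad: 0 = open (lever along its pipe, tip towards the outlet end, box -x), 1.571 = shut against its stop (tip towards box +y, away from the robot); grows clockwise seen from above. Starts at 0 to 0.15. About 0.22 N m of friction (6 N at mid-sleeve), stays where it is left.
- red_pivot (a point): point on the red lever's vertical turning axis at lever height, 64.5 mm above the bench; box axes. At box x -50 mm and y -48 or +38 mm: red and blue valves (with their coloured outlet flanges at the box's end) swap places between runs. Brass valve and copper pipe below the lever (pipe along the box's x) stay under 47 mm; the hub, within 11 mm of the axis, reaches 72 mm.
- red_sleeve (a point): middle of the red plastic sleeve on the lever to push: sleeve 42 mm long, 14 mm wide, from 59.5 to 69.5 mm above the bench, its middle 39 mm and its tip 60 mm from the turning axis. Moves with the lever; its frame's -x axis points from the turning axis to the tip.
- blue_handle (a joint): angle of the blue lever, the same kind of valve: 0 = open, grows clockwise seen from above. Starts at 0 to 0.15 and has to stay open.
- blue_pivot (a point): point on the vertical turning axis of the blue lever at lever height, 86 mm from the red one along the box's y. The blue lever has the red one's sizes.
- screwdriver: loose small screwdriver with an amber handle, 153 mm long, 19 mm thick, lying beyond the box's +x end; leave it alone. Origin: centre of its underside
- ring_gauge: loose steel ring, 48 mm across, 14 mm high, lying beyond the outlet end; leave it alone. Origin: centre of its underside
- test_weight: loose 100 g check weight, 22 mm across, 37 mm high, standing beyond the outlet end; leave it alone. Origin: centre of its underside

How it is judged:
By the outcome, as a careful person would: the job done as asked, in the order asked, and still so for the second after the job is handed in, with the robot touching nothing.
It also fails if it takes over 54 s, if anything falls off the work surface, if the arm or the gripper's body presses on something with over 40 N, if the wrist force passes 120 N, or if a joint passes its speed limit or range.

## Working session

There is one attempt and no reset: what is moved stays moved. The work goes in short steps, Python scripts to look and compute and a tool call to move; the robot and the scene stay as the last step left them, time stands still between calls to the robot, and variables do not carry over. Pictures are saved under pics/ and viewed, and the job is handed in when it is done.

Besides the shell and the picture viewer there is one more tool, called as a command line: name --argument value ..., lists and objects as JSON in quotes. step_arm: Moves the arm, as the interface text tells. Its arguments: {"type":"object","properties":{"rows":{"type":"array","items":{"type":"object","properties":{"linear":{"type":"array","items":{"type":"number"}},"turn":{"type":"number"}}}},"grip":{"type":"number"}},"required":["rows"]}

```bash
mkdir -p pics; ls
python3 - <<'E'
from plant import bot, snapshot, workorder
import cv2,numpy as np
print(bot.state())
for n in("scene","top"):
    s=snapshot(n); cv2.imwrite(f"pics/{n}0.png",s["image"][:,:,::-1]); print(n,s["intrinsics"],s["rvec"],s["tvec"])
E
```

```text
pics
{'time': 0.0, 'joints': array([ 6.40837499e+01,  3.02779755e+01,  8.21572449e+01, -3.10144222e-03,
        6.76887607e+01, -1.02286252e+01]), 'qvel': array([ 0.01079802, -0.08987928,  0.07509425, -0.05860725,  0.05824352,
        0.00274025]), 'effort': array([ 7.15193582e-04, -4.40038991e+01, -1.76596445e+01,  6.33385079e-02,
        5.81982010e-02, -1.71392758e-04]), 'tool_pos': array([0.16866676, 0.60104142, 0.22157749]), 'orientation': array([-1.79877480e+02, -1.91949672e-02,  1.64313535e+02]), 'ft_force': array([-0.46672207,  0.2849648 , -0.17766695]), 'wrist_torque': array([0.02984468, 0.03666914, 0.11059132]), 'grip_width': 0.08741584088002098}
scene [[405.67695278   0.         276.31779913]
 [  0.         405.67695278 214.64825225]
 [  0.           0.           1.        ]] [ 1.1756002  -2.11118608  1.12709687] [0.33444792 0.2842338  0.62280994]
top [[428.09668596   0.         282.46457376]
 [  0.         428.09668596 212.77827508]
 [  0.           0.           1.        ]] [ 2.2000361  -1.98529011  0.22531837] [0.03362949 0.53907968 0.93480566]
```

View pics/scene0.png

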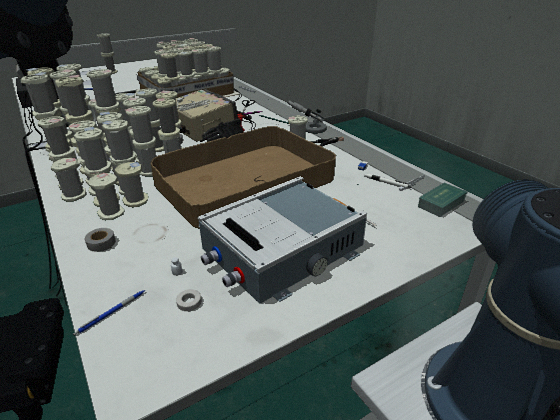

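View pics/top0.png

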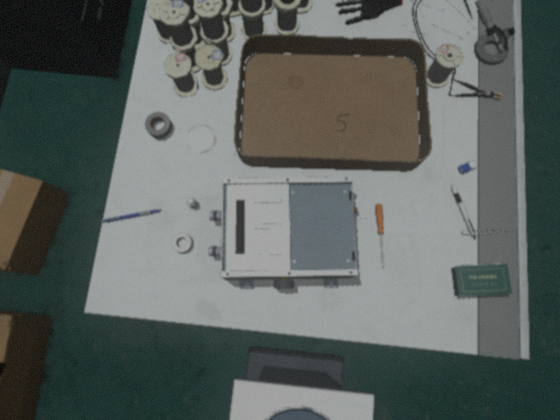

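The cover is closed, the pull bar is at about (240,227) in the top view, and red is the outlet nearer the robot. I'll zoom in to measure.

```bash
cat > h.py <<'E'
import cv2,numpy as np
from plant import bot, snapshot, workorder
def ray(s,uv):
    R=cv2.Rodrigues(np.array(s["rvec"]))[0];t=np.array(s["tvec"]).ravel()
    d=R.T@np.linalg.inv(s["intrinsics"])@np.array([uv[0],uv[1],1.]);c=-R.T@t
    return c,d
def at(s,uv,z):
    c,d=ray(s,uv);return c+d*(z-c[2])/d[2]
def proj(s,P):
    return cv2.projectPoints(np.array(P,float).reshape(-1,3),np.array(s["rvec"]),np.array(s["tvec"]),s["intrinsics"],None)[0].reshape(-1,2)
def crop(s,name,x0,y0,x1,y1,k,lines=None):
    im=cv2.resize(s["image"][y0:y1,x0:x1,::-1],None,fx=k,fy=k,interpolation=cv2.INTER_CUBIC)
    for L in (lines or []):
        p=((proj(s,L)-[x0,y0]+.5)*k).astype(int); cv2.polylines(im,[p.reshape(-1,1,2)],False,(0,255,0),1)
    cv2.imwrite("pics/"+name,im)
E
python3 - <<'E'
from h import *
s=snapshot("top");crop(s,"t1.png",180,170,400,300,3.6)
s=snapshot("scene");crop(s,"s1.png",160,160,380,310,3.6)
E
```

```text
(no output)
```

View pics/t1.png

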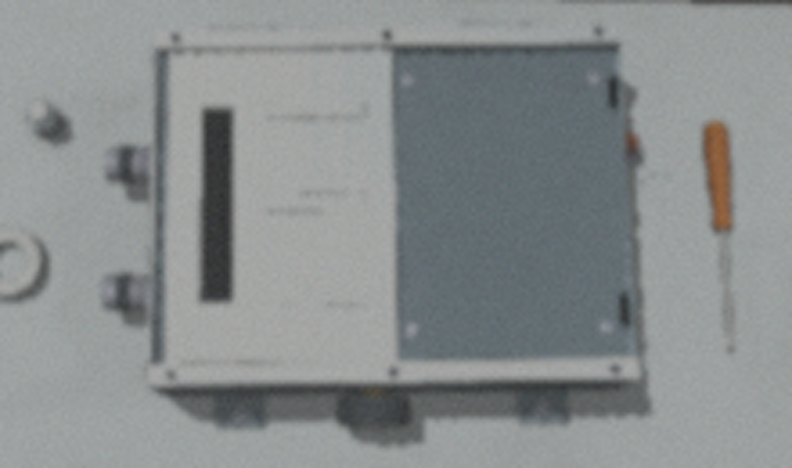

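View pics/s1.png

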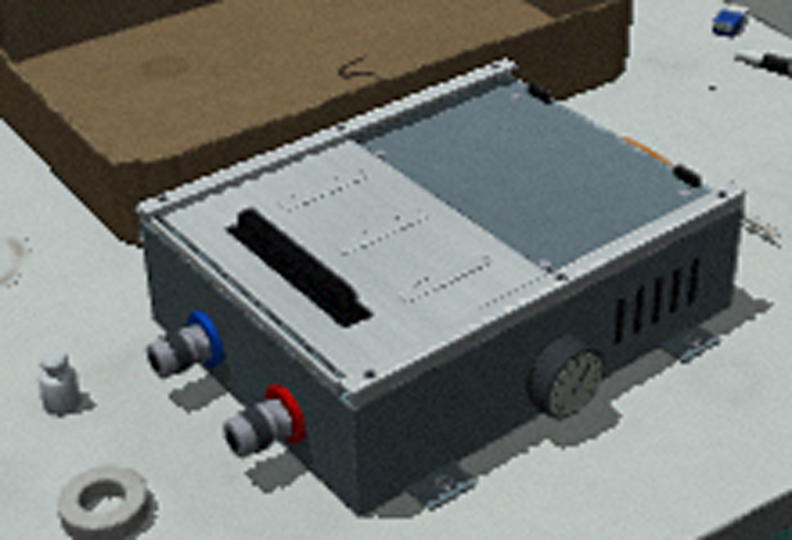

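```bash
cat > fit.py <<'E'
from h import *
from scipy.optimize import least_squares
T=snapshot("top");S=snapshot("scene")
f=lambda o,p:np.array(o)+(np.array(p)-1.8)/3.6
t0=[180,170];s0=[160,160]
obs=[(T,f(t0,(148,386)),(-150,-113,90)),(T,f(t0,(641,381)),(150,-113,90)),(T,f(t0,(618,28)),(150,113,90)),(T,f(t0,(156,32)),(-150,113,90)),
(S,f(s0,(348,404)),(-150,-113,90)),(S,f(s0,(743,192)),(150,-113,90)),(S,f(s0,(513,63)),(150,113,90)),(S,f(s0,(140,208)),(-150,113,90)),(S,f(s0,(365,516)),(-150,-113,0))]
def W(p,P):
    c,s=np.cos(p[2]),np.sin(p[2]);P=np.array(P,float).reshape(-1,3)/1000
    return np.c_[p[0]+c*P[:,0]-s*P[:,1],p[1]+s*P[:,0]+c*P[:,1],P[:,2]]
def r(p): return np.concatenate([proj(k,W(p,P))[0]-uv for k,uv,P in obs])
z=least_squares(r,[0.55,0,-1.57],loss="soft_l1");p=z.x
if __name__=="__main__":
    print(p,np.rad2deg(p[2])); print(r(p).reshape(-1,2).round(1))
    bar=[f(t0,q) for q in((202,108),(234,108),(232,300),(201,300))]
    c,s=np.cos(p[2]),np.sin(p[2])
    for b in bar:
        d=at(T,b,.1)[:2]-p[:2];print((np.array([c*d[0]+s*d[1],-s*d[0]+c*d[1]])*1000).round(1))
    B=lambda z:W(p,[(-150,-113,z),(150,-113,z),(150,113,z),(-150,113,z),(-150,-113,z)])
    for k,n,a in((T,"t2.png",(180,170,400,300)),(S,"s2.png",(160,160,380,310))):
        crop(k,n,*a,3.6,[B(0),B(90),W(p,[(-120,-55,100),(-108,-55,100),(-108,55,100),(-120,55,100),(-120,-55,100)])])
E
python3 fit.py
```

```text
[ 0.49707712  0.07180656 -1.45680265] -83.4686434952363
[[-0.3  0.9]
 [ 0.1  0.8]
 [ 1.5 -0. ]
 [-0.4  0.3]
 [ 0.7 -3.2]
 [ 0.9 -0.3]
 [-1.9 -1.7]
 [-1.3 -1.7]
 [-2.4  0.6]]
[-117.9   60.4]
[-97.8  60.2]
[-98.  -60.5]
[-116.9  -60.2]
```

```bash
sleep 1
```

```text
(no output)
```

View pics/t2.png

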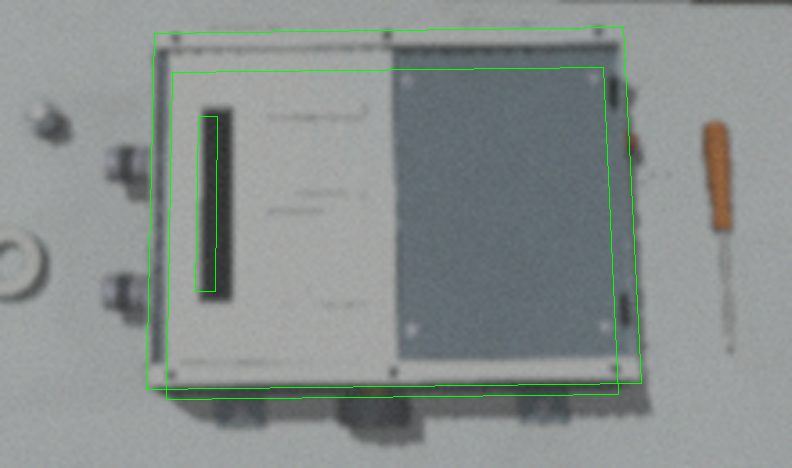

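View pics/s2.png

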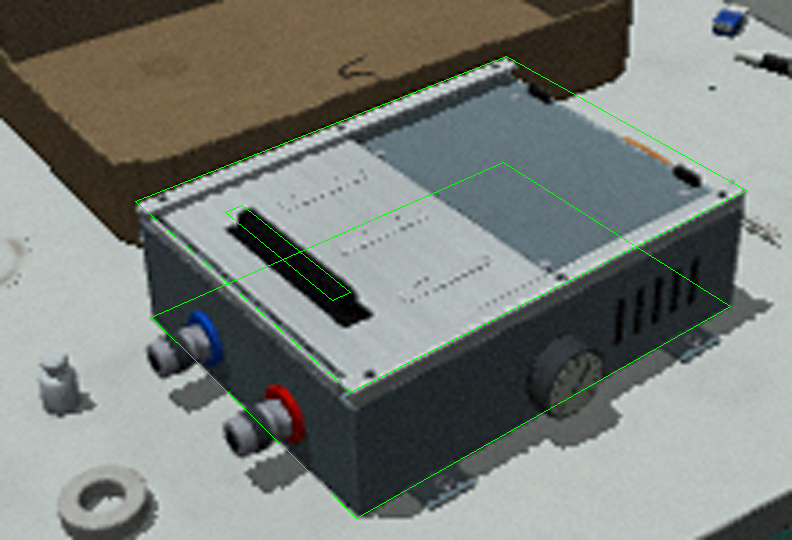

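```bash
cat > go.py <<'E'
import sys,numpy as np
from plant import bot
from scipy.spatial.transform import Rotation as Ro
P=np.array([0.4975,0.0715]);A=np.deg2rad(-83.5)   # box pose
c,s=np.cos(A),np.sin(A)
def st():
    q=bot.state();p=np.array(q["tool_pos"]);d=p[:2]-P
    b=np.r_[c*d[0]+s*d[1],-s*d[0]+c*d[1],p[2]]*1000
    f=q["ft_force"];fb=[c*f[0]+s*f[1],-s*f[0]+c*f[1],f[2]]
    print("t",round(q["time"],2),"box mm",b.round(1),"rpy",np.round(q["orientation"],1),"F box",np.round(fb,1),"grip",round(q["grip_width"]*1000,1),"j",np.round(q["joints"],0))
    return q,b
if __name__=="__main__":
    q,b=st()
    if len(sys.argv)>1:
        t=np.array([float(v) for v in sys.argv[1:4]]);d=(t-b)/1000
        w=np.array([c*d[0]-s*d[1],s*d[0]+c*d[1],d[2]])
        R=Ro.from_euler("xyz",q["orientation"],degrees=True)
        yaw=-173.5; dy=(yaw-q["orientation"][2]+180)%360-180
        print("linear",(R.inv().apply(w)/.04).round(2),"turn",round(-dy/6,2),"dist mm",np.linalg.norm(d)*1000)
E
python3 go.py -155 0 180
```

```text
t 0.3 box mm [-563.8 -266.5  222.2] rpy [-180.    -0.   164.3] F box [-0.3  0.2 -0.2] grip 86.9 j [ 64.  30.  82.  -0.  68. -10.]
linear [-10.03  -6.95   1.06] turn -3.7 dist mm 489.8235013518792
```

step_arm --rows '[{"linear":[-1,-0.7,0],"turn":-1},{"linear":[-2,-1.4,0],"turn":-2},{"linear":[-3,-2.1,0],"turn":-3},{"linear":[-4,-2.8,0.2],"turn":-3.7},{"linear":[-5,-3.5,0.5],"turn":-3.7}]' --grip 0

```text
time: 0.8
tool_pos: [0.3248, 0.4119, 0.203]
orientation: [180.0, 0.1, -173.4]
ft_force: [0.5, 0.8, 0.4]
grip_width: 0.0547
```

```bash
python3 go.py -155 0 180
```

```text
t 0.8 box mm [-357.7 -133.   203. ] rpy [ 1.800e+02  1.000e-01 -1.734e+02] F box [-0.7  0.6  0.4] grip 54.7 j [ 40.  24.  98.  -0.  58. -57.]
linear [-3.31 -5.08  0.58] turn 0.02 dist mm 243.57129081626073
```

step_arm --rows '[{"linear":[-0.6,-1,0]},{"linear":[-1.3,-2,0.1]},{"linear":[-2,-3,0.2]},{"linear":[-2.7,-4.1,0.4]},{"linear":[-3.3,-5.1,0.6]}]'

```text
$.rows[0]: bad value
```

```bash
python3 go.py -155 0 105;python3 - <<'E'
from h import *
s=snapshot("scene");crop(s,"s3.png",120,110,380,305,3)
E
```

```text
t 0.8 box mm [-357.7 -133.   203. ] rpy [ 1.800e+02  1.000e-01 -1.734e+02] F box [-0.7  0.6  0.4] grip 54.7 j [ 40.  24.  98.  -0.  58. -57.]
linear [-3.31 -5.08  2.45] turn 0.02 dist mm 261.538584617582
```

View pics/s3.png

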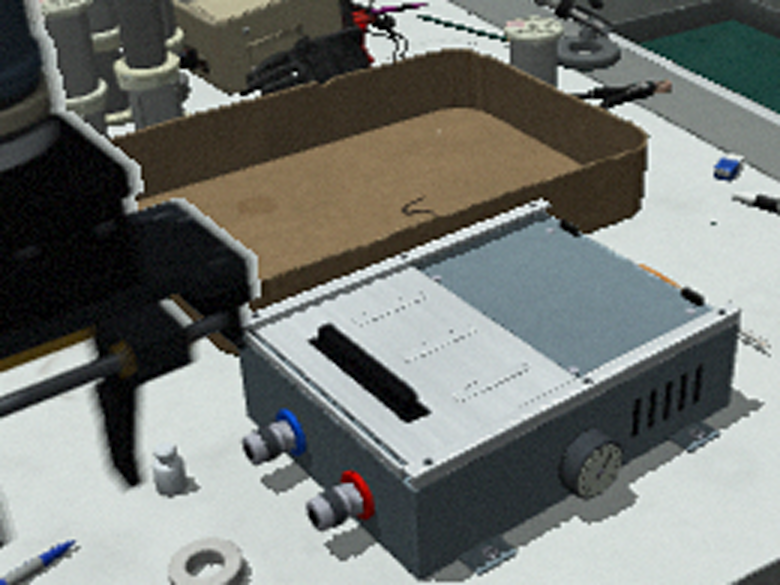

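The call was refused (it needs "turn"). The picture shows the gripper still to the left, with the box untouched. Resending.

step_arm --rows '[{"linear":[-0.6,-1,0],"turn":0},{"linear":[-1.3,-2,0.1],"turn":0},{"linear":[-2,-3,0.2],"turn":0},{"linear":[-2.7,-4.1,0.4],"turn":0},{"linear":[-3.3,-5.1,0.6],"turn":0}]'

```text
time: 1.35
tool_pos: [0.4814, 0.2186, 0.1789]
orientation: [-179.6, 0.1, -173.7]
ft_force: [1.5, 0.2, -0.7]
grip_width: 0.0109
```

```bash
python3 go.py -155 0 105
```

```text
t 1.35 box mm [-147.9    0.7  178.9] rpy [-1.796e+02  1.000e-01 -1.737e+02] F box [ 0.   1.5 -0.7] grip 10.9 j [ 13.  26.  98.  -0.  55. -84.]
linear [0.02 0.19 1.85] turn -0.03 dist mm 74.20653076089165
```

step_arm --rows '[{"linear":[0,0.2,0.5],"turn":0},{"linear":[0,0.2,1.2],"turn":0},{"linear":[0,0.2,1.8],"turn":0},{"linear":[0,0.2,1.8],"turn":0}]'

```text
time: 1.75
tool_pos: [0.4785, 0.2254, 0.1041]
orientation: [-179.6, -0.3, -173.7]
ft_force: [-0.1, -0.4, -1.0]
grip_width: 0.0005
```

```bash
python3 go.py -155 0 90;python3 - <<'E'
from h import *
s=snapshot("scene");crop(s,"s4.png",160,130,380,310,3.6)
s=snapshot("top");crop(s,"t4.png",180,150,400,310,3.6)
E
```

```text
t 1.75 box mm [-155.    -1.5  104.1] rpy [-179.6   -0.3 -173.7] F box [ 0.3 -0.2 -1. ] grip 0.5 j [ 13.  33. 102.  -1.  46. -83.]
linear [-0.04  0.    0.35] turn -0.04 dist mm 14.192032168112553
```

View pics/s4.png

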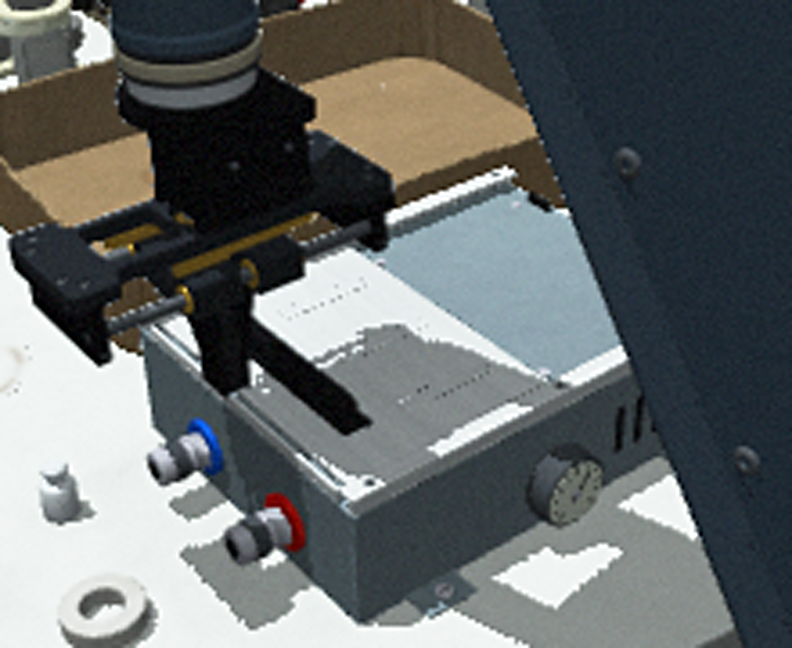

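View pics/t4.png

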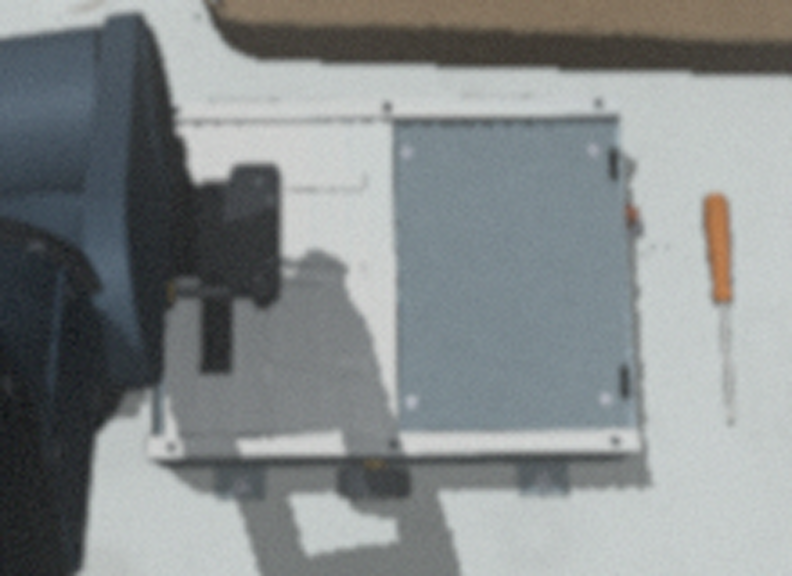

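step_arm --rows '[{"linear":[0,0,0.35],"turn":0},{"linear":[0,-0.2,0.35],"turn":0},{"linear":[0,-0.5,0.35],"turn":0},{"linear":[0,-0.8,0.35],"turn":0},{"linear":[0,-1.1,0.35],"turn":0}]'

```text
time: 2.35
tool_pos: [0.4864, 0.1819, 0.0941]
orientation: [-179.7, 0.2, -173.7]
ft_force: [-0.3, 3.4, 1.5]
grip_width: 0.0006
```

```bash
python3 go.py 0 0 90
```

```text
t 2.35 box mm [-110.9    1.5   94.1] rpy [-179.7    0.2 -173.7] F box [-3.4  0.1  1.5] grip 0.6 j [  8.  33. 104.  -0.  43. -88.]
linear [ 0.02 -2.77  0.12] turn -0.04 dist mm 110.99334427355298
```

step_arm --rows '[{"linear":[0,-0.4,0.1],"turn":0},{"linear":[0,-0.8,0.1],"turn":0},{"linear":[0,-1.2,0.1],"turn":0},{"linear":[0,-1.6,0.1],"turn":0},{"linear":[0,-2,0.1],"turn":0}]'

```text
time: 2.85
tool_pos: [0.4961, 0.1014, 0.0911]
orientation: [-179.7, 0.3, -173.8]
ft_force: [1.6, 3.8, -0.6]
grip_width: 0.0001
```

```bash
python3 go.py 6 0 90
```

```text
t 2.85 box mm [-29.8   2.   91.1] rpy [-179.7    0.3 -173.8] F box [-3.6  2.1 -0.6] grip 0.1 j [ -1.  33. 106.  -0.  41. -97.]
linear [ 0.05 -0.9   0.03] turn -0.05 dist mm 35.898060301226245
```

step_arm --rows '[{"linear":[0,-0.3,0],"turn":0},{"linear":[0,-0.6,0],"turn":0},{"linear":[0,-0.8,0],"turn":0},{"linear":[0,-0.85,0],"turn":0}]'

```text
time: 3.25
tool_pos: [0.5, 0.0666, 0.0914]
orientation: [-179.7, 0.4, -173.9]
ft_force: [1.4, 2.9, 0.6]
grip_width: 0.0001
```

```bash
python3 go.py 12 0 90
```

```text
t 3.25 box mm [ 5.2  2.  91.4] rpy [-179.7    0.4 -173.9] F box [-2.7  1.8  0.6] grip 0.1 j [  -5.   33.  106.   -0.   41. -101.]
linear [ 0.05 -0.17  0.04] turn -0.07 dist mm 7.21129251108294
```

step_arm --rows '[{"linear":[0,-0.05,0],"turn":0},{"linear":[0,-0.1,0],"turn":0},{"linear":[0,-0.15,0],"turn":0}]'

```text
time: 3.55
tool_pos: [0.5007, 0.0609, 0.0914]
orientation: [-179.7, 0.4, -173.9]
ft_force: [1.2, 8.1, -0.4]
grip_width: 0.0003
```

```bash
python3 go.py 12 0 90
```

```text
t 3.55 box mm [10.9  2.  91.4] rpy [-179.7    0.4 -173.9] F box [-7.9  2.1 -0.4] grip 0.3 j [  -6.   33.  106.   -0.   41. -102.]
linear [ 0.05 -0.03  0.04] turn -0.06 dist mm 2.6725805011743415
```

step_arm --rows '[{"linear":[0,-0.1,0],"turn":0},{"linear":[0,-0.1,0],"turn":0}]'

```text
time: 3.75
tool_pos: [0.5007, 0.0607, 0.0915]
orientation: [179.9, 0.4, -174.1]
ft_force: [1.0, 17.0, -0.4]
grip_width: 0.0003
```

```bash
python3 go.py -107 -77 130
```

```text
t 3.75 box mm [11.1  1.9 91.5] rpy [ 179.9    0.4 -174.1] F box [-16.8   3.   -0.4] grip 0.3 j [  -6.   33.  106.    0.   41. -102.]
linear [ 2.    2.93 -0.97] turn -0.1 dist mm 147.165573432984
```

step_arm --rows '[{"linear":[0,0.3,0],"turn":0},{"linear":[0.2,0.6,-1],"turn":0},{"linear":[0.5,1.2,-2],"turn":0},{"linear":[1.2,2,-2.3],"turn":0},{"linear":[2,2.9,-2.3],"turn":0}]'

```text
time: 4.25
tool_pos: [0.4102, 0.1682, 0.1855]
orientation: [179.9, 0.8, -174.1]
ft_force: [-0.1, 0.9, -0.6]
grip_width: 0.0003
```

```bash
python3 go.py -107 -77 130;python3 - <<'E'
from h import *
s=snapshot("scene");crop(s,"s5.png",160,130,380,310,3.6)
s=snapshot("top");crop(s,"t5.png",180,150,400,310,3.6)
E
```

```text
t 4.25 box mm [-105.9  -75.8  185.5] rpy [ 179.9    0.8 -174.1] F box [-0.9 -0.  -0.6] grip 0.3 j [  8.  19. 110.   0.  50. -88.]
linear [0.05 0.03 1.39] turn -0.1 dist mm 55.48215306333304
```

View pics/s5.png

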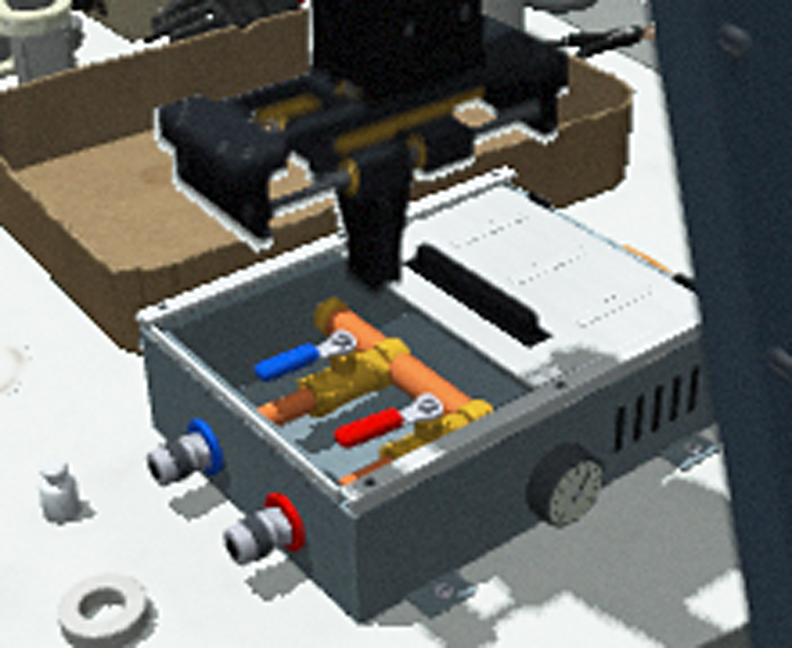

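View pics/t5.png

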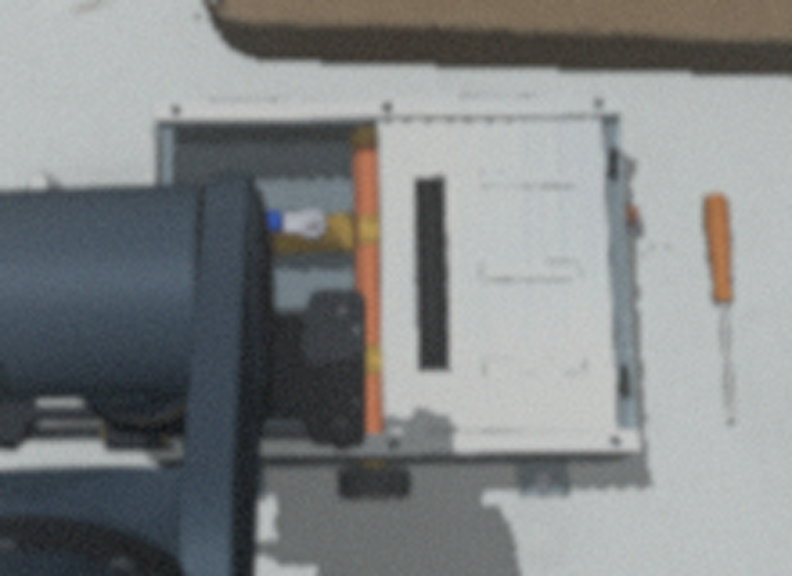

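The cover is open, with both levers roughly along their pipes. I'll check the hubs, sleeves and bar against my box frame.

Run:
```python
from h import *; from go import P,c,s
S=snapshot("scene");T=snapshot("top")
def m(k,o,px,z):
    d=at(k,np.array(o)+(np.array(px)-1.3)/3.6,z)[:2]-P;return (np.array([c*d[0]+s*d[1],-s*d[0]+c*d[1]])*1000).round(1)
print("red hub",m(S,(160,130),(430,407),.072),"blue hub",m(S,(160,130),(343,344),.072))
print("red tip",m(S,(160,130),(338,432),.0645),"red inner end",m(S,(160,130),(400,416),.0695))
print("blue tip",m(S,(160,130),(259,370),.0645))
print("blue hub top",m(T,(180,150),(312,222),.072))
print("bar top cam z.084",[m(T,(180,150),q,.084) for q in((415,178),(445,178),(449,369),(419,370))])
print("bar scene",m(S,(160,130),(420,252),.1),m(S,(160,130),(537,322),.1))
print("rail L scene",m(S,(160,130),(352,512),.078),m(S,(160,130),(143,318),.09),"end",m(T,(180,150),(617,121),.078),m(T,(180,150),(637,430),.078))
```

```text
red hub [-55.5 -59.3] blue hub [-57.9  23.7]
red tip [-105.   -37.1] red inner end [-72.2 -52.6]
blue tip [-107.6   42.2]
blue hub top [-50.2  38.5]
bar top cam z.084 [array([15.8, 63.7]), array([34.9, 63.5]), array([ 34.7, -58.6]), array([ 16.2, -59.1])]
bar scene [17.3 43. ] [ 22.2 -63. ]
rail L scene [-147.2 -110.2] [-151.1  101. ] end [147.1 101.9] [150.1 -96.9]
```

```bash
python3 go.py -103 -77 53
```

```text
t 4.45 box mm [-106.1  -78.4  183.4] rpy [ 180.     0.4 -173.9] F box [-0.3  0.1  0.4] grip 0.4 j [  8.  20. 110.   0.  50. -88.]
linear [-0.01 -0.08  3.26] turn -0.06 dist mm 130.4907690190081
```

step_arm --rows '[{"linear":[0,-0.1,0.8],"turn":0},{"linear":[0,-0.1,1.6],"turn":0},{"linear":[0,-0.1,2.2],"turn":0},{"linear":[0,-0.1,2.5],"turn":0},{"linear":[0,-0.1,2.5],"turn":0}]'

```text
time: 4.95
tool_pos: [0.4089, 0.1632, 0.0816]
orientation: [180.0, 0.2, -173.9]
ft_force: [0.2, -0.5, -1.2]
grip_width: 0.0004
```

```bash
python3 go.py -103 -77 53;python3 - <<'E'
from h import *
s=snapshot("scene");crop(s,"s6.png",160,130,380,310,3.6)
E
```

```text
t 4.95 box mm [-101.1  -77.7   81.6] rpy [ 180.     0.2 -173.9] F box [ 0.5  0.1 -1.2] grip 0.4 j [  7.  31. 115.   0.  33. -89.]
linear [-0.01  0.05  0.72] turn -0.07 dist mm 28.672388676132694
```

View pics/s6.png

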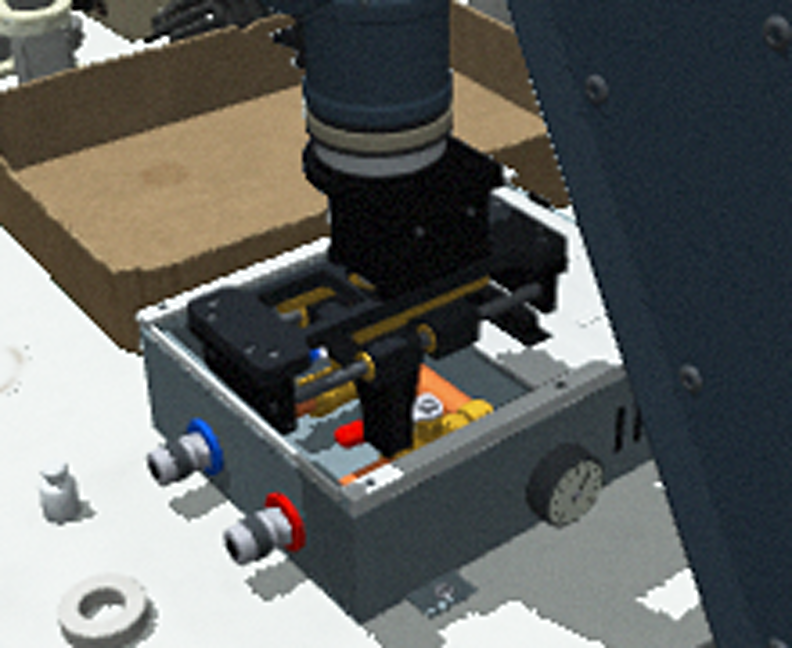

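step_arm --rows '[{"linear":[0,0.05,0.3],"turn":0},{"linear":[0,0.05,0.6],"turn":0},{"linear":[0,0.05,0.7],"turn":0},{"linear":[0,0.05,0.7],"turn":0}]'

```text
time: 5.4
tool_pos: [0.4099, 0.1652, 0.0547]
orientation: [180.0, 0.3, -174.0]
ft_force: [-0.1, 0.4, 0.1]
grip_width: 0.0003
```

```bash
python3 go.py -101 -60 53; python3 go.py -99 -43 53|tail -1;  python3 go.py -86 -24 53|tail -1;python3 go.py -76 -15 53|tail -1
```

```text
t 5.4 box mm [-103.   -76.4   54.7] rpy [ 180.     0.3 -174. ] F box [-0.4 -0.1  0.1] grip 0.3 j [  7.  35. 116.   0.  29. -89.]
linear [-0.41 -0.05  0.04] turn -0.08 dist mm 16.623208118710313
linear [-0.84 -0.09  0.05] turn -0.08 dist mm 33.696082566679394
linear [-1.31 -0.41  0.05] turn -0.08 dist mm 55.126996575967816
linear [-1.54 -0.66  0.05] turn -0.08 dist mm 67.10653579071528
```

step_arm --rows '[{"linear":[-0.2,-0.05,0.05],"turn":0},{"linear":[-0.4,-0.05,0.05],"turn":0},{"linear":[-0.55,-0.06,0.05],"turn":0},{"linear":[-0.7,-0.08,0.05],"turn":0},{"linear":[-0.84,-0.1,0.05],"turn":0}]'

```text
time: 5.9
tool_pos: [0.4407, 0.1647, 0.053]
orientation: [180.0, -0.1, -174.0]
ft_force: [-6.3, 0.2, 4.3]
grip_width: 0.0004
```

```bash
python3 go.py -86 -24 54;python3 go.py -76 -15 54|tail -1
```

```text
t 5.9 box mm [-99.  -45.9  53. ] rpy [ 1.80e+02 -1.00e-01 -1.74e+02] F box [-0.9 -6.3  4.3] grip 0.4 j [  7.  36. 112.   0.  32. -89.]
linear [-0.55 -0.32 -0.03] turn -0.08 dist mm 25.472962179402142
linear [-0.78 -0.57 -0.03] turn -0.08 dist mm 38.52052228185862
```

step_arm --rows '[{"linear":[-0.15,-0.06,0],"turn":0},{"linear":[-0.3,-0.15,0],"turn":0},{"linear":[-0.43,-0.23,0],"turn":0},{"linear":[-0.55,-0.32,0],"turn":0},{"linear":[-0.66,-0.43,0],"turn":0}]'

```text
time: 6.4
tool_pos: [0.4657, 0.1508, 0.0529]
orientation: [179.9, -0.5, -174.0]
ft_force: [-6.5, 2.9, 2.2]
grip_width: 0.0002
```

```bash
python3 go.py -66 -11 54;python3 - <<'E'
from h import *
s=snapshot("scene");crop(s,"s7.png",160,130,380,310,3.6)
E
```

```text
t 6.4 box mm [-82.4 -22.6  52.9] rpy [ 179.9   -0.5 -174. ] F box [-3.6 -6.2  2.2] grip 0.2 j [  5.  37. 109.   0.  35. -91.]
linear [-0.29 -0.41 -0.03] turn -0.08 dist mm 20.161392757902064
```

View pics/s7.png

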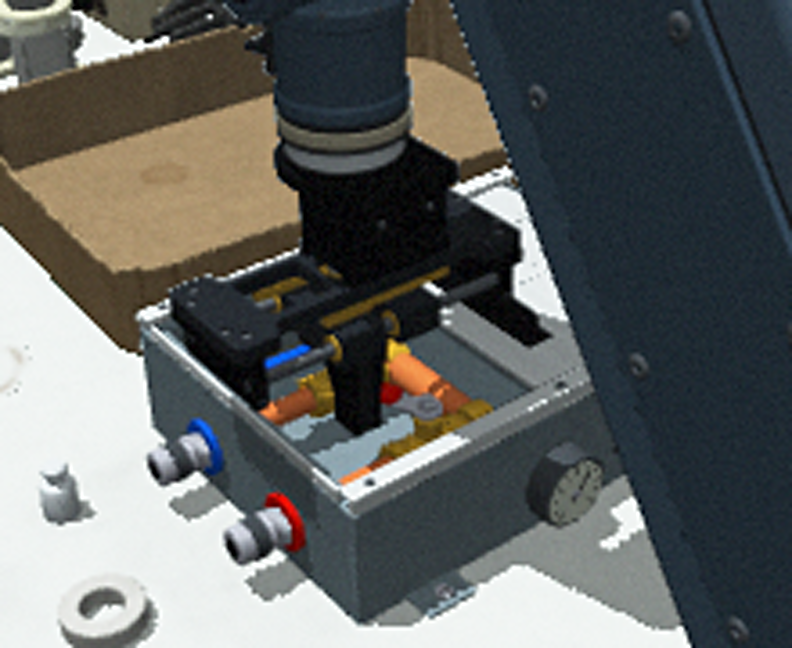

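step_arm --rows '[{"linear":[-0.1,-0.1,0],"turn":0},{"linear":[-0.18,-0.2,0],"turn":0},{"linear":[-0.24,-0.3,0],"turn":0},{"linear":[-0.28,-0.4,0],"turn":0}]'

```text
time: 6.85
tool_pos: [0.4773, 0.1364, 0.0526]
orientation: [179.8, -0.7, -174.0]
ft_force: [-3.5, 4.6, 1.1]
grip_width: 0.0004
```

```bash
python3 go.py -62 -11 54
```

```text
t 6.85 box mm [-66.8 -12.7  52.6] rpy [ 179.8   -0.7 -174. ] F box [-4.9 -3.   1.1] grip 0.4 j [  3.  37. 108.   0.  36. -93.]
linear [-0.04 -0.12 -0.04] turn -0.09 dist mm 5.247032258099814
```

Now gently in +x until the stop shows up as a force rise.

step_arm --rows '[{"linear":[-0.03,-0.06,0],"turn":0},{"linear":[-0.03,-0.12,0],"turn":0},{"linear":[-0.03,-0.12,0],"turn":0}]'

```text
time: 7.15
tool_pos: [0.4776, 0.1355, 0.0526]
orientation: [179.5, -0.8, -174.3]
ft_force: [-3.0, 17.8, 0.2]
grip_width: 0.0006
```

```bash
python3 go.py -58 -11 54
```

```text
t 7.15 box mm [-65.8 -12.5  52.6] rpy [ 179.5   -0.8 -174.3] F box [-18.   -1.    0.2] grip 0.6 j [  3.  37. 108.   1.  36. -94.]
linear [-0.04 -0.19 -0.04] turn -0.13 dist mm 8.063948256286126
```

step_arm --rows '[{"linear":[0,-0.15,0],"turn":0},{"linear":[0,-0.15,0],"turn":0}]'

```text
time: 7.35
tool_pos: [0.4777, 0.1353, 0.0528]
orientation: [178.9, -0.8, -174.6]
ft_force: [-2.5, 26.1, -2.1]
grip_width: 0.0005
```

```bash
python3 go.py -80 -15 54
```

```text
t 7.35 box mm [-65.6 -12.5  52.8] rpy [ 178.9   -0.8 -174.6] F box [-26.3   0.4  -2.1] grip 0.5 j [  2.  37. 108.   2.  36. -95.]
linear [ 0.07  0.36 -0.02] turn -0.19 dist mm 14.672543745664274
```

step_arm --rows '[{"linear":[0.05,0.3,0],"turn":-0.2},{"linear":[0.1,0.4,-0.5],"turn":-0.2},{"linear":[0.1,0.4,-1.5],"turn":-0.2},{"linear":[0.1,0.4,-2.5],"turn":-0.2},{"linear":[0.1,0.4,-3],"turn":-0.2}]'

```text
time: 7.85
tool_pos: [0.4768, 0.149, 0.1767]
orientation: [179.0, -0.4, -173.4]
ft_force: [0.3, 1.6, -0.3]
grip_width: 0.0007
```

```bash
python3 go.py 58 0 170;python3 - <<'E'
from h import *
s=snapshot("scene");crop(s,"s8.png",160,130,380,310,3.6)
E
```

```text
t 7.85 box mm [-79.4 -11.7 176.7] rpy [ 179.    -0.4 -173.4] F box [-1.5  0.5 -0.3] grip 0.7 j [  4.  25. 103.   1.  53. -93.]
linear [-0.29 -3.44  0.1 ] turn 0.02 dist mm 138.03820376206335
```

View pics/s8.png

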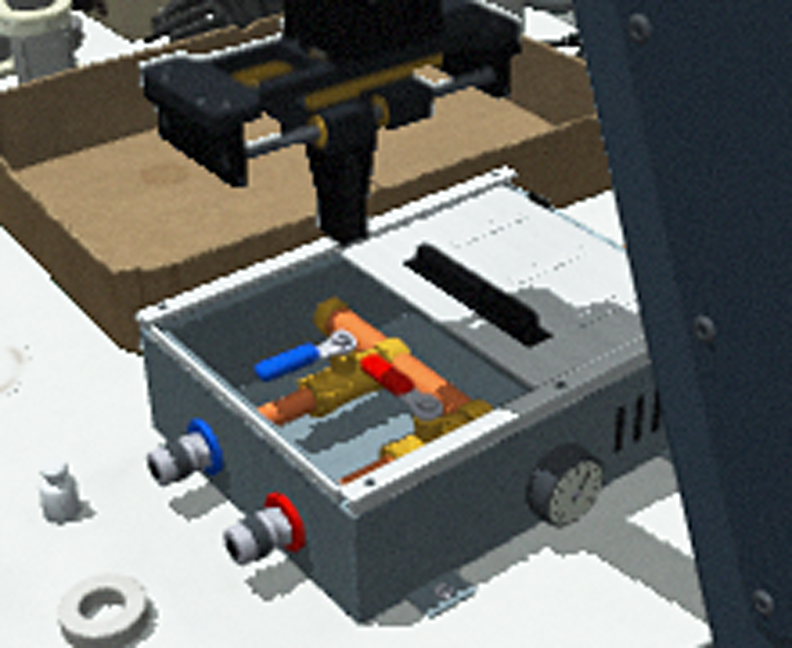

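The red lever now points straight across the box along box +y (crop 430,405 → 370,362). Blue hasn't changed (259,370 → 343,344). Next, the +x side of the bar.

step_arm --rows '[{"linear":[-0.1,-0.9,0],"turn":0},{"linear":[-0.2,-1.8,0],"turn":0},{"linear":[-0.3,-2.7,0],"turn":0},{"linear":[-0.3,-3.4,0.1],"turn":0},{"linear":[-0.3,-3.5,0.4],"turn":0}]'

```text
time: 8.4
tool_pos: [0.509, 0.0085, 0.1608]
orientation: [179.1, 0.2, -173.6]
ft_force: [0.0, -0.5, -1.1]
grip_width: 0.0004
```

```bash
python3 go.py 58 0 91
```

```text
t 8.4 box mm [ 63.9   4.3 160.8] rpy [ 179.1    0.2 -173.6] F box [ 0.5 -0.  -1.1] grip 0.4 j [ -12.   26.  102.    1.   51. -109.]
linear [0.11 0.12 1.75] turn -0.02 dist mm 70.19259840365991
```

step_arm --rows '[{"linear":[0.1,0,0.6],"turn":0},{"linear":[0.1,0,1.2],"turn":0},{"linear":[0.1,0,1.6],"turn":0},{"linear":[0.1,0,1.72],"turn":0},{"linear":[0.1,0,1.72],"turn":0}]'

```text
time: 8.9
tool_pos: [0.5045, 0.0098, 0.0911]
orientation: [179.1, 0.1, -173.6]
ft_force: [-0.3, 0.5, -0.7]
grip_width: 0.0006
```

```bash
python3 go.py -96 0 91;python3 - <<'E'
from h import *
s=snapshot("scene");crop(s,"s9.png",160,130,380,310,3.6)
E
```

```text
t 8.9 box mm [62.1  0.  91.1] rpy [ 1.791e+02  1.000e-01 -1.736e+02] F box [-0.6 -0.3 -0.7] grip 0.6 j [ -12.   33.  106.    1.   41. -110.]
linear [0.   3.95 0.07] turn -0.01 dist mm 158.0575293272658
```

View pics/s9.png

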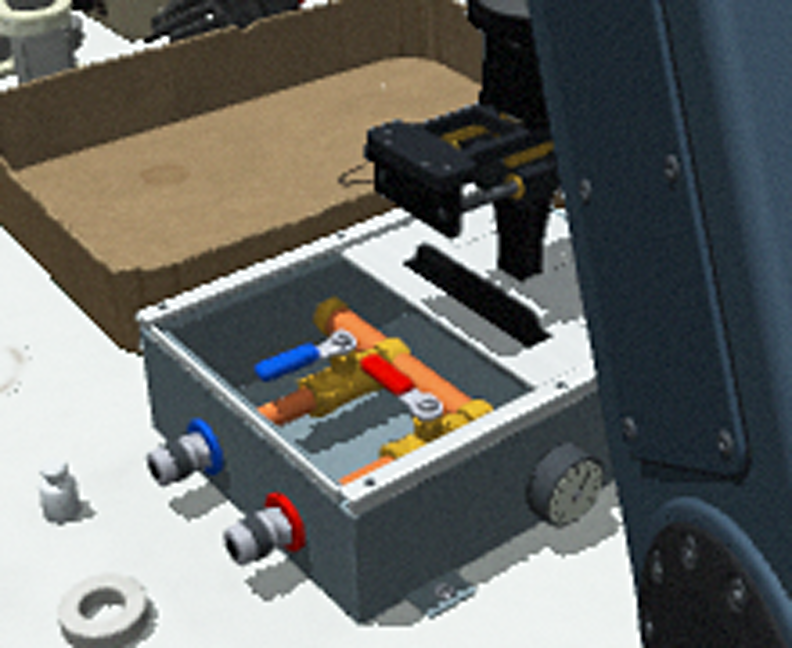

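The finger stands on the +x side of the bar, at its middle. Push it closed.

step_arm --rows '[{"linear":[0,0.3,0.05],"turn":0},{"linear":[0,0.6,0.05],"turn":0},{"linear":[0,1,0.05],"turn":0},{"linear":[0,1.4,0.05],"turn":0},{"linear":[0,1.8,0.05],"turn":0}]'

```text
time: 9.45
tool_pos: [0.4973, 0.0821, 0.0915]
orientation: [179.2, 0.3, -173.5]
ft_force: [1.0, -3.2, -3.5]
grip_width: 0.0003
```

```bash
python3 go.py -96 0 91
```

```text
t 9.45 box mm [-10.5   1.   91.5] rpy [ 179.2    0.3 -173.5] F box [ 3.3  0.7 -3.5] grip 0.3 j [  -4.   33.  106.    1.   41. -101.]
linear [0.02 2.14 0.04] turn 0.0 dist mm 85.49501893455273
```

step_arm --rows '[{"linear":[0,0.4,0],"turn":0},{"linear":[0,0.8,0],"turn":0},{"linear":[0,1.2,0],"turn":0},{"linear":[0,1.5,0],"turn":0},{"linear":[0,1.8,0],"turn":0}]'

```text
time: 9.95
tool_pos: [0.4888, 0.1545, 0.0928]
orientation: [179.2, 0.3, -173.4]
ft_force: [0.5, -3.4, -2.1]
grip_width: 0.0004
```

```bash
python3 go.py -99 0 91
```

```text
t 9.95 box mm [-83.5   0.8  92.8] rpy [ 179.2    0.3 -173.4] F box [ 3.5  0.1 -2.1] grip 0.4 j [  5.  33. 105.   1.  42. -93.]
linear [0.02 0.39 0.05] turn 0.02 dist mm 15.6636101704439
```

step_arm --rows '[{"linear":[0,0.15,0.05],"turn":0},{"linear":[0,0.3,0.05],"turn":0},{"linear":[0,0.4,0.05],"turn":0},{"linear":[0,0.45,0.05],"turn":0}]'

```text
time: 10.35
tool_pos: [0.4871, 0.1704, 0.0912]
orientation: [179.5, 0.3, -173.2]
ft_force: [0.8, -16.0, 2.1]
grip_width: 0.0004
```

```bash
python3 go.py -99 0 91
```

```text
t 10.35 box mm [-99.4   0.9  91.2] rpy [ 179.5    0.3 -173.2] F box [16.  -1.   2.1] grip 0.4 j [  7.  34. 104.   1.  42. -91.]
linear [ 0.02 -0.01  0.01] turn 0.05 dist mm 0.996352195448303
```

The stop shows at x = -99.4 against a predicted -99. One firmer press, then back off.

step_arm --rows '[{"linear":[0,0.12,0],"turn":0},{"linear":[0,0.12,0],"turn":0}]'

```text
time: 10.55
tool_pos: [0.4872, 0.1705, 0.0913]
orientation: [180.0, 0.2, -172.9]
ft_force: [1.2, -21.2, 1.7]
grip_width: 0.0003
```

step_arm --rows '[{"linear":[0,-0.3,0],"turn":0},{"linear":[0,-0.4,-0.5],"turn":0},{"linear":[0,-0.4,-1.5],"turn":0},{"linear":[0,-0.4,-2.5],"turn":0},{"linear":[0,-0.4,-3.2],"turn":0}]'

```text
time: 11.05
tool_pos: [0.4893, 0.1548, 0.2216]
orientation: [179.9, 0.3, -173.0]
ft_force: [0.6, 0.8, -1.3]
grip_width: 0.0003
```

```bash
python3 go.py -350 -130 210
```

```text
t 11.05 box mm [-83.7   1.3 221.6] rpy [ 179.9    0.3 -173. ] F box [-0.7  0.6 -1.3] grip 0.3 j [  5.  22.  98.   0.  60. -92.]
linear [3.23 6.69 0.28] turn 0.08 dist mm 297.1410756786112
```

Move clear for a final look.

step_arm --rows '[{"linear":[0.5,1,0],"turn":0},{"linear":[1,2,0],"turn":0},{"linear":[1.5,3,0],"turn":0},{"linear":[2,4,0],"turn":0},{"linear":[2.5,5,0],"turn":0}]'

```text
time: 11.55
tool_pos: [0.3643, 0.3426, 0.2215]
orientation: [179.8, 0.3, -173.1]
ft_force: [1.3, -0.1, -0.4]
grip_width: 0.0007
```

step_arm --rows '[{"linear":[0.5,1,0],"turn":0},{"linear":[1,2,0],"turn":0},{"linear":[1.5,3,0],"turn":0},{"linear":[1.5,3,0],"turn":0}]'

```text
time: 11.95
tool_pos: [0.2868, 0.4585, 0.2216]
orientation: [179.6, 0.3, -172.8]
ft_force: [1.0, -0.0, -0.3]
grip_width: 0.0001
```

```bash
python3 go.py;python3 - <<'E'
from h import *; from go import P,c,s
S=snapshot("scene");crop(S,"s10.png",160,160,380,310,3.6)
T=snapshot("top");crop(T,"t10.png",180,170,400,300,3.6)
E
```

```text
t 11.95 box mm [-408.3 -165.5  221.6] rpy [ 179.6    0.3 -172.8] F box [ 0.1  1.  -0.3] grip 0.1 j [ 46.  24.  95.   0.  61. -51.]
```

View pics/t10.png

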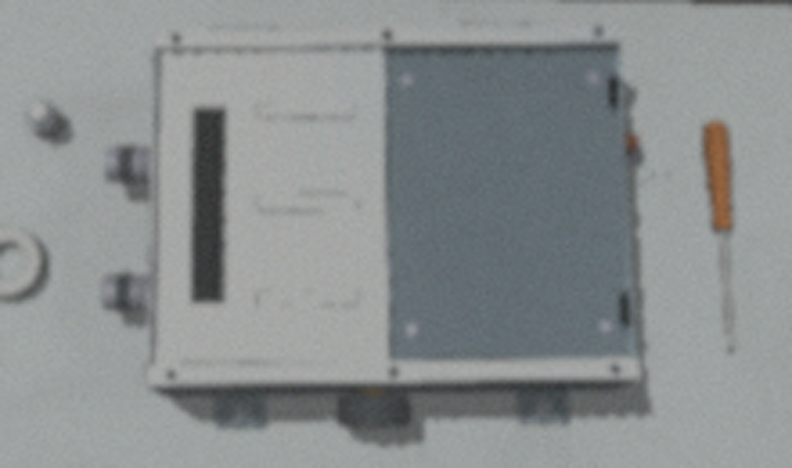

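View pics/s10.png

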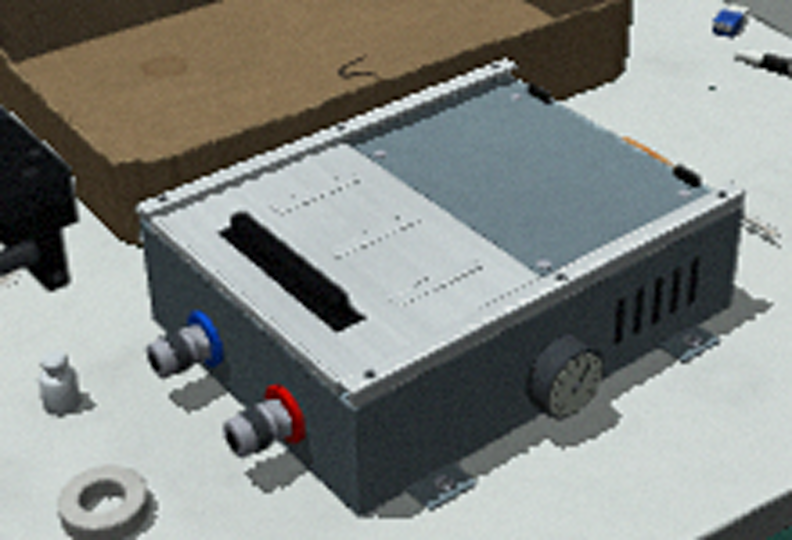

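The cover is fully closed: the bar's left edge is at crop x 193, was 202 at the start, and the gap at the outlet end is gone. The weight, ring and screwdriver sit at the same pixels as at the start, and the arm is clear.

```bash
python3 -c "
from plant import workorder;print(workorder.close_job())"
```

```text
the job is handed in; nothing more can be done
None
```

The red valve is shut and the cover is closed again. I handed the job in at about 12 s; no verdict was reported. Every push was with the closed fingers, and nothing was gripped.

- **Cover open:** I pushed the bar to the bumpers; it stopped moving while the force rose to 17 N. The top camera put the bar at box x about 25 mm, against 26 mm expected.
- **Red handle:** I pushed it clockwise to its stop. The finger stopped at -65.6 mm (about -66 predicted) at 26 N, and the picture showed the lever pointing along box +y.
- **Blue handle:** It looked unchanged in the last picture before the cover was closed.
- **Cover closed:** I pushed it to its stop at 21 N. The finger stopped at -99.4 mm (-99 predicted). The final pictures show the cover closed with no gap at the outlet end.
- **Loose items:** The screwdriver, ring gauge and weight are at the same pixels as at the start, and the arm is clear of everything.

**Disagreements:**
- The scene camera read points up to about 14 mm off in box y, so I relied on the top camera and the contact forces for positions.
- The fingertips turned out to be about 18 mm thick rather than the 30 mm I first assumed.
- One move call was refused because I left out the turn value; nothing moved, and I resent it.

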